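# Roll the roller core into its V-block

## Robot

A 7-joint arm with a two-finger parallel gripper is mounted at the origin on the work surface. World frame = base frame: x ahead of the robot, y to its left, z up, the work surface at z = 0. Lengths are in m, angles in rad, forces in N, time in s.
With the tool pointing down it reaches from about 0.425 to 0.95 m from the base axis. Payload 4.7 kg.
Tool frame: the origin (TCP) lies between the finger pads; the fingertips stand 25 mm ahead of it and the grasp point (between the pads) lies 6 mm ahead of it; z points along the fingers, y is the line along which they close (so a half turn about z gives the same grasp; the last joint's range is limited). The gripper opens to 85 mm and grips with 20 to 120 N. Pads are 22 mm wide; open, the fingers measure 114 mm over their backs; the gripper's body (76 mm by 85 mm) begins 54 mm behind the grasp point. The pads swing forward as they close: fully open they stand 13 mm farther back than shut.
Start: joints at [-1.198, 0.469, -0.049, 1.532, 0.024, 1.141, -0.082], TCP at [0.264, 0.621, 0.256] pointing down, gripper open.
Joint ranges: [-2.59, 2.59], [-0.33, 1.99], [-1.39, 1.29], [0.1, 2.45], [-1.04, 4.18], [0.21, 1.99], [-2.66, 2.66]. Speed limits (rad/s): [2.57, 2.57, 3.14, 3.14, 3.14, 3.14, 3.14].

## Interface

Orientations are given as a 3x3 rotation matrix whose columns are the frame's x, y, z axes.
In Python, from rig import * gives the robot as it stands. Calls block until the motion is done:
- movep(position, orientation): joint-space move of the TCP to a pose.
- move_l(position, attitude=None, feed=0.15, until_force=None): straight line of the TCP; attitude=None keeps the orientation; feed is the mean speed in m/s. With until_force (N) it stops when the force on the tool has changed by that much, and returns True; else False.
- move_joints(angles): joint-space move.
- command_gripper(opening, newtons=None): finger opening in m; newtons is the grip in N (None keeps the last); returns when the fingers have stopped.
- sleep(seconds).
- inverse_kinematics(position, orientation): joint angles nearest the present ones, or None.
- sense(): the state.
- camera(name): name is "scene" or "top" or "wrist"; returns (picture, depth): 480x640x3 uint8, red, green, blue; 480x640 float32, m along the optical axis (not along the pixel's ray), 0 where there is no reading.
- camera_params(name): a dict with "K" (3x3 intrinsics, pixels), "position" and "rotation" of the camera in the world; the wrist camera has in their place "tool_from_camera" (4x4, takes a point from camera to tool coordinates, whose origin is the TCP and whose axes are the flange's). Camera axes: x right, y down, z forward; pixel columns grow to the right and rows downward; lengths in m; the calibration is good to about 2 mm. A picture is of the moment at which its call begins: read the wrist's pose just before it. camera_params takes no time and is no camera call.
A pose or a line that the arm cannot do raises Unreachable and nothing moves.
- finish_job(): hands the job in; it is judged then, once.
The state is a dict: "time_s": time; "joint_pos": joint angles; "qd": joint speeds; "joint_efforts": joint torques, N m; "position": TCP position; "tcp_rot": TCP orientation; "wrist_force": force on the tool from outside, world axes, zero at the start; "ft_torque": the same for the moment, N m; "finger_gap": finger opening in m; "gripper_force": force on a finger pad.
Only numpy, scipy, OpenCV 4.12 (cv2) and the standard library are available. Lean on these libraries where they do the work, as an engineer would, in place of code of your own. Each camera call takes 0.05 s, during which the arm holds its last target. There are 200 camera calls.

## Task

Park the loose steel roller core for inking: push it gently by its side with the fingertips so that it rolls along the bench and up the ramp of the wooden V-block, and drops into the groove. It must lie settled along the groove, with neither end sticking out past the block. Do not grip it, carry it or lift it, and leave everything else on the bench where it is.

Things in the scene. Friction and masses are not known exactly. Their poses are not given: they have to be found in the camera images.
- core_mid (a point): centre of the steel roller core: a plain polished bar, 50 mm diameter, 150 mm long, about 0.5 kg, lying on its round side (centre 25 mm up) left or right of the V-block, askew. The x axis of this frame is the bar's axis; y and z turn as it rolls. Pushed at or below its mid-height it rolls freely, pushed above that it binds; it stops soon after a push
- v_seat (a point): the bar's centre when it lies seated in the middle of the groove (33 mm above the bench); axes as those of vblock. On the flat top beside the groove the bar's centre is 38 mm above the bench; from there it drops 5 mm into the groove
- vblock: wooden V-block fixed to the bench: 240 mm long along its x axis, 172 mm across (its y axis), 13 mm high; origin at the centre of its underside on the bench, z up. The groove runs along x in the middle: a 120 degree V, 31 mm wide at the top, its bottom 4 mm above the bench; on either side a flat top 10 mm wide, then a ramp falling to the bench over 60 mm (foot 86 mm from the middle)
- tin: closed ink tin standing on the bench, 72 mm across, 55 mm tall, on the other side of the V-block from the core; origin at the centre of its underside; leave it alone
- squeeze: white squeeze bottle standing at the left, 64 mm across, 130 mm tall; origin at the centre of its underside; leave it alone
- cup: small glass cup beyond the work, 60 mm across, 50 mm tall; origin under its centre; leave it alone
- sleeve: short steel sleeve standing on end beyond the work, 50 mm across, 70 mm tall; origin under its centre; not the roller core, leave it alone
- tape: cardboard ring lying at the right, 100 mm across, 25 mm tall; origin under its centre; leave it alone
- knife: ink knife (spatula) lying at the right, under 40 mm tall; leave it alone
- brush: brush lying at the left, under 40 mm tall; leave it alone
Things that resemble listed ones, but are neither listed nor needed, are in the scene too. Leave any purple look-alike of the part that bears core_mid alone.

How it is judged:
By the outcome, as a careful person would: the job done as asked, in the order asked, and still so for the second after the job is handed in, with the robot touching nothing.
It also fails if it takes over 38 s, if anything falls off the work surface, if the arm or the gripper's body presses on something with over 40 N, if the wrist force passes 120 N, or if a joint passes its speed limit or range.

## Working session

There is one attempt and no reset: what is moved stays moved. The work goes in short steps, each a Python script; the robot and the scene stay as the last script left them, time stands still between calls to the robot, and variables do not carry over. Pictures are saved under pics/ and viewed, at most 10 in all, crops included, and the job is handed in when it is done.

```bash
mkdir -p pics; ls; python3 - <<'E'
from rig import *
import cv2,numpy as np
for n in("top","scene"):
    p,d=camera(n);cv2.imwrite(f"pics/{n}0.png",p[...,::-1]);np.save(f"pics/{n}0.npy",d)
    c=camera_params(n);print(n,c["K"],c["position"],c["rotation"])
print(sense()["time_s"])
E
```

```text
pics
top [[454.7294367    0.         320.94158677]
 [  0.         454.7294367  243.60686029]
 [  0.           0.           1.        ]] [0.3252433  0.0133887  1.20477943] [[ 0.01840983 -0.99037733  0.1371635 ]
 [-0.99971051 -0.0203591  -0.01282185]
 [ 0.015491   -0.13688774 -0.99046543]]
scene [[447.45805211   0.         318.91070412]
 [  0.         447.45805211 237.89070252]
 [  0.           0.           1.        ]] [0.77961161 0.52320527 0.84353677] [[-0.86121072  0.40776082 -0.30339284]
 [ 0.50824268  0.68818092 -0.51778027]
 [-0.00234135 -0.6001151  -0.79991023]]
0.1
```

View pics/top0.png

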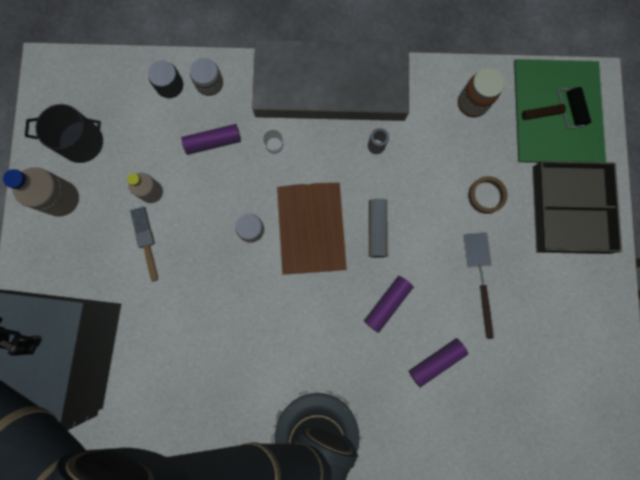

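View pics/scene0.png

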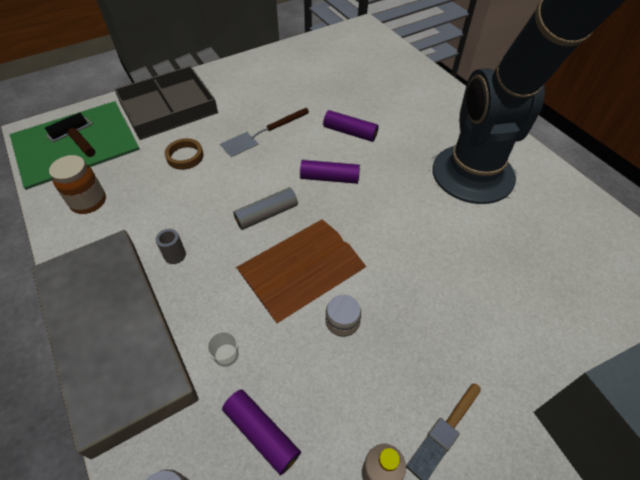

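The top view shows the wooden V-block at (311,228), the tin at (249,228) and a grey bar at (378,228) on the right, opposite the tin. Core candidates are the grey steel bar at (378,228) and purple bars at (389,304), (438,362) and (211,139). Only the grey one is polished steel, beside the block and opposite the tin; the purple bars are look-alikes. I'll measure and crop to confirm.

```bash
cat > h.py <<'E'
from rig import *
import cv2,numpy as np
def ray(n,px,z):
    c=camera_params(n);px=np.atleast_2d(np.asarray(px,float))
    r=np.c_[px,np.ones(len(px))]@np.linalg.inv(c["K"]).T@np.array(c["rotation"]).T
    p=np.array(c["position"]);return p+r*((z-p[2])/r[:,2])[:,None]
def rect(m,near=None):
    cs=[c for c in cv2.findContours(m.astype(np.uint8),0,cv2.CHAIN_APPROX_NONE)[0] if cv2.contourArea(c)>150]
    return cs
def fit(pts):
    (c,s,a)=cv2.minAreaRect(np.float32(pts[:,:2]*1000)); b=cv2.boxPoints((c,s,a))/1000
    e=[b[1]-b[0],b[2]-b[1]];l=e[int(np.linalg.norm(e[1])>np.linalg.norm(e[0]))]
    return np.array(c)/1000,np.array(sorted(s)),(np.arctan2(l[1],l[0])+np.pi/2)%np.pi-np.pi/2
def find(p,d,n="top"):
    c=camera_params(n);v,u=np.mgrid[:480,:640]
    r=np.stack([u,v,np.ones_like(u)],-1)@np.linalg.inv(c["K"]).T
    z=((r*d[...,None])@np.array(c["rotation"]).T+c["position"])[...,2]
    hsv=cv2.cvtColor(p,cv2.COLOR_RGB2HSV); out={}
    brown=(hsv[...,0]<18)&(hsv[...,1]>90)
    for k in rect(brown):
        if cv2.contourArea(k)>2500: out['block']=fit(ray(n,k[:,0]+0.,0.0))
    core=(z>.022)&(z<.075)&(hsv[...,1]<70)
    for k in rect(core):
        f=fit(ray(n,k[:,0],.038)); 
        if 120<f[1][1]<175 and f[1][0]<70: out.setdefault('core',[]).append((f,k[:,0].mean(0),np.median(z[k[:,0,1],k[:,0,0]]),z[cv2.drawContours(np.zeros(z.shape,np.uint8),[k],-1,1,-1)>0].max()))
    return out
E
python3 - <<'E'
from h import *
p=cv2.imread("pics/top0.png")[...,::-1].copy();d=np.load("pics/top0.npy")
o=find(p,d);print(o)
# gray mask, colour-based
hsv=cv2.cvtColor(p,cv2.COLOR_RGB2HSV)
print(hsv[228,370:390].tolist(),hsv[228,400].tolist(),hsv[180:200:4,378].tolist())
big=cv2.resize(p[170:290,230:430],None,fx=4,fy=4,interpolation=cv2.INTER_CUBIC);cv2.imwrite("pics/crop.png",big[...,::-1])
print(ray("top",[[249,228]],.055))
E
```

```text
{'block': (array([0.53643091, 0.02535899]), array([165.26170349, 237.0415802 ]), np.float32(0.09199405)), 'core': [((array([ 0.53410175, -0.14734215]), array([ 47.44035721, 154.02787781]), np.float32(0.0042220354)), array([377.        , 227.87162162]), np.float64(0.034968209197263955), np.float64(1.204779432734837))]}
[[45, 8, 68], [50, 10, 75], [75, 13, 80], [90, 15, 83], [100, 26, 87], [103, 34, 90], [105, 38, 93], [106, 41, 94], [105, 43, 94], [107, 38, 93], [105, 39, 92], [104, 37, 90], [99, 30, 86], [94, 21, 84], [84, 16, 80], [70, 10, 77], [50, 10, 79], [70, 8, 95], [84, 11, 115], [90, 10, 126]] [90, 13, 135] [[86, 13, 135], [85, 12, 131], [90, 12, 130], [90, 12, 131], [85, 12, 132]]
[[0.52099062 0.18330274 0.055     ]]
```

View pics/crop.png

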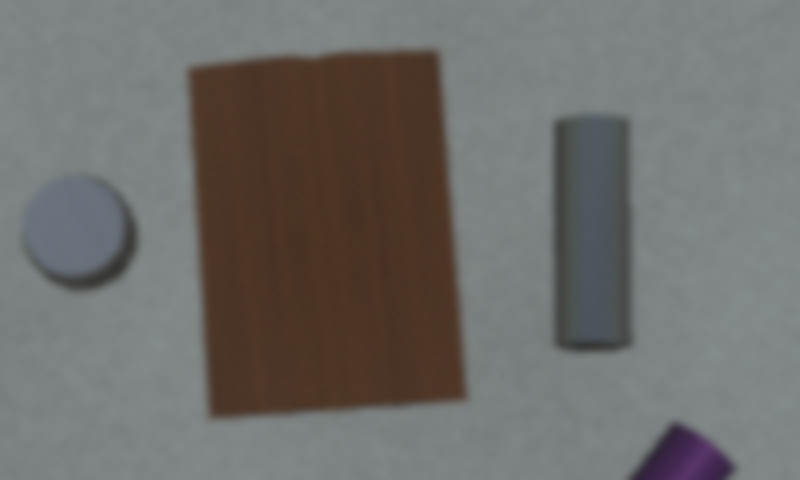

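The crop confirms it: a plain grey steel bar (crop 593,232), the block with its groove along the image's vertical (crop 325,235), and the tin on the far side. My plan is to push with open fingers spread along the bar, tilted slightly so contact is below mid-height. First I'll move behind the bar and probe the bench for the tip length.

```bash
cat >> h.py <<'E'
A=np.radians(10);TL=None
def frame(psi):
    u=np.array([np.cos(psi),np.sin(psi),0]);n=np.array([-np.sin(psi),np.cos(psi),0]);k=np.array([0,0,1.])
    xf=np.cos(A)*n+np.sin(A)*k;zf=np.sin(A)*n-np.cos(A)*k
    return u,n,xf,zf
def att(psi,s):
    u,n,xf,zf=frame(psi);x=s*xf
    return np.c_[x,np.cross(zf,x),zf]
def tcp(c,psi,L,gap=0.):
    u,n,xf,zf=frame(psi);return np.asarray(c)-.036*xf-(L-.005)*zf-gap*n
E
python3 - <<'E'
from h import *
p=cv2.imread("pics/top0.png")[...,::-1].copy();d=np.load("pics/top0.npy")
hsv=cv2.cvtColor(p,cv2.COLOR_RGB2HSV)
k=max(rect((hsv[...,0]<18)&(hsv[...,1]>90)),key=cv2.contourArea)
w=ray("top",k[:,0],0)[:,:2];c0,_,a0=fit(w)
u,n,_,_=frame(a0);q=np.c_[(w-c0)@u[:2],(w-c0)@n[:2]]
for s in(1,-1):
    m=(q[:,1]*s>.075)&(abs(q[:,0])<.1);l=cv2.fitLine(np.float32(w[m]),2,0,.01,.01).ravel();print("edge",s,np.arctan(l[1]/l[0]),l[2:],np.median(q[m,1]))
k=min(rect((hsv[...,2]<105)&(hsv[...,1]<70)),key=lambda k:np.hypot(*(k[:,0].mean(0)-[378,228])))
print("core colour",k[:,0].mean(0),fit(ray("top",k[:,0],.025)))
th=.004;c=np.array([.535,-.149,.025])
b=inverse_kinematics;P=tcp(c,th,.02,.03);P[2]=.12
for s in(1,-1):
    j=b(P,att(th,s));j2=b([.536,-.03,.08],att(.09,s));print(s,j,j2)
E
```

```text
edge 1 0.09115662 [0.528447   0.10614511] 0.08112846489413958
edge -1 0.09377126 [ 0.5441276  -0.05556707] -0.08131782842793367
core colour [377.45578231 228.19727891] (array([ 0.53394244, -0.15038338]), array([ 50.44873047, 155.85121155]), np.float32(0.0042221546))
1 [-0.27775266  0.70258463  0.97776666  1.89098414 -0.81780828  1.10178724
  1.09731749] [-0.2488851   0.51697983  0.41166903  2.01654738 -0.5511601   0.76181542
  0.63301218]
-1 [-0.34059521  0.7809878   1.10843182  1.89383916 -0.90995101  1.18035437
 -1.96237407] [-0.69353172  0.79071799  1.10713465  2.03865478 -1.02363042  1.07725449
 -2.06830451]
```

```bash
python3 - <<'E'
from h import *
th=.004;c=np.array([.535,-.150,.025])
P=tcp(c,th,.02,.03);P[2]=.13
movep(P,att(th,1));print(sense()["time_s"],sense()["position"],P)
P[2]=.07;move_l(P,feed=.15)
P[2]=.012;r=move_l(P,feed=.025,until_force=3);s=sense();print(r,s["position"],s["wrist_force"],s["time_s"],s["finger_gap"])
P[2]=s["position"][2]+.02;move_l(P,feed=.1)
p,d=camera("scene");cv2.imwrite("pics/s1.png",p[...,::-1]);print(sense()["time_s"],sense()["wrist_force"])
E
```

```text
3.2167 [ 0.53579514 -0.21709062  0.12988666] [ 0.53527223 -0.21805726  0.13      ]
True [ 0.53528147 -0.21806115  0.01291803] [-0.19892552  0.26759302  3.20684321] 5.9 0.08549268283584932
6.3083 [-0.16549469  0.67070983 -0.17182589]
```

View pics/s1.png

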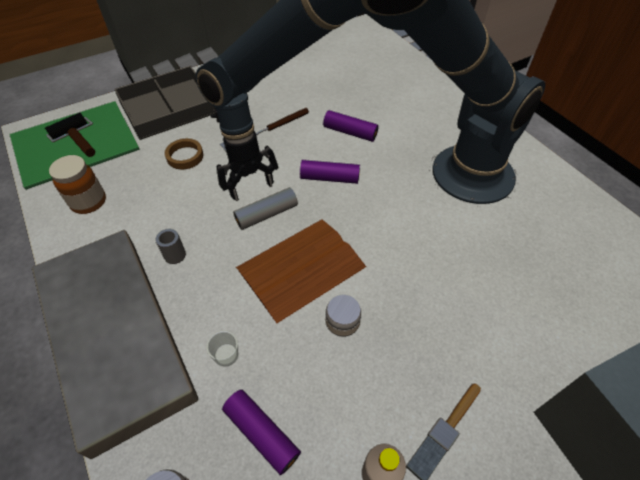

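The fingers are straddling behind the bar at (250,175), with the bar untouched at (266,207). Next comes the flat push, with the yaw turning onto the groove direction.

```bash
cat >> h.py <<'E'
PSI=.0925;B=np.array([.536,.0255,0]);L=.0115
def bc(uu,s,z):
    u,n,_,_=frame(PSI);return B+uu*u+s*n+np.array([0,0,z])
def blk(x):
    u,n,_,_=frame(PSI);e=np.array([*x[:2],0])-B;return e@u,e@n
E
python3 - <<'E'
from h import *
th=.004;c=np.array([.534,-.150,.025])
move_l(tcp(c,th,L,.02),att(th,1),feed=.1)
move_l(tcp(c,th,L,.0),att(th,1),feed=.03)
print(sense()["wrist_force"])
move_l(tcp(bc(-.017,-.11,.025),PSI,L),att(PSI,1),feed=.03)
s=sense();print(s["wrist_force"],s["time_s"],s["position"])
p,d=camera("top");cv2.imwrite("pics/t2.png",p[150:310,220:440][...,::-1].repeat(3,0).repeat(3,1))
hsv=cv2.cvtColor(p,cv2.COLOR_RGB2HSV)
o=find(p,d);print(o.get('core'))
for f in o.get('core',[]): print(blk(f[0][0]),f[0][2])
E
```

```text
[ 0.02384887 -0.33161177  0.06304778]
[-0.00663322  0.18279918 -0.47769796] 9.7167 [ 0.53259224 -0.1221519   0.02517562]
None
```

View pics/t2.png

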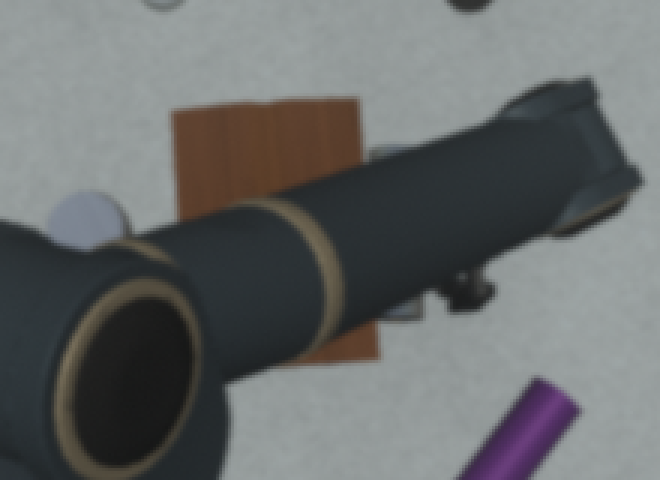

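The bar is parallel to the block edge: its left edge runs from (370,150) to (385,320) in the crop, just short of the ramp foot. I'll push it up the ramp slowly and stop as it passes the groove lip.

```bash
python3 - <<'E'
from h import *
for s,z,f in((-.089,.025,.03),(-.060,.0315,.03),(-.031,.038,.03),(-.018,.038,.02),(-.012,.037,.015)):
    move_l(tcp(bc(-.017,s,z),PSI,L),att(PSI,1),feed=f)
    q=sense();print(s,np.round(q["wrist_force"],2),q["time_s"])
p,d=camera("scene");cv2.imwrite("pics/s3.png",cv2.resize(p[140:340,180:420],None,fx=3,fy=3)[...,::-1])
E
```

```text
-0.089 [-0.49 -0.82 -0.5 ] 10.6167
-0.06 [ 0.82 -0.71  0.25] 11.7583
-0.031 [ 0.93 -0.47 -0.42] 12.9
-0.018 [-0.4   0.43  0.38] 13.7
-0.012 [-0.28  0.13 -0.53] 14.2583
```

View pics/s3.png

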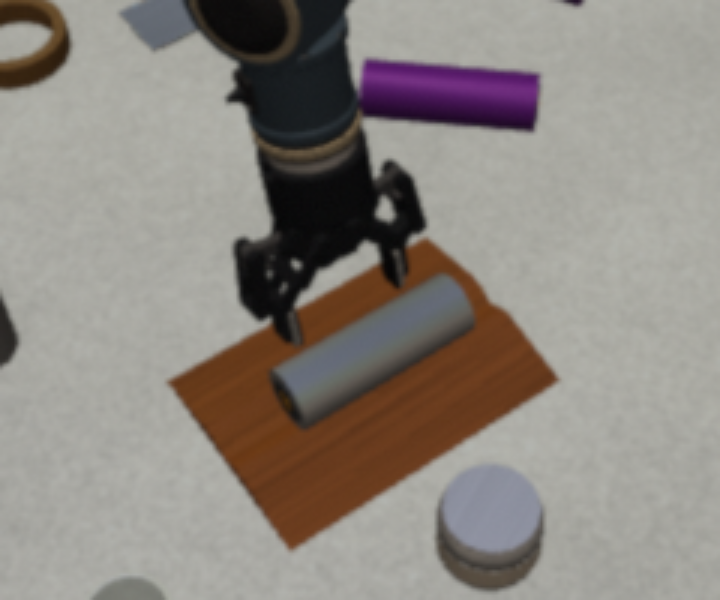

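The bar lies in the groove line, from (290,400) to (460,295), and is no longer touching the fingers. I'll retreat straight back and up, swing the arm clear, and verify from the top.

```bash
python3 - <<'E'
from h import *
P=np.array(sense()["position"]);u,n,_,_=frame(PSI)
move_l(P-.03*n+[0,0,.01],feed=.1);P=P-.03*n;P[2]=.22;move_l(P,feed=.2)
j=np.array(sense()["joint_pos"]);j[0]-=.8;print(j)
move_joints(j);print(sense()["time_s"],sense()["position"])
p,d=camera("top");cv2.imwrite("pics/t4.png",cv2.resize(p[150:310,220:440],None,fx=3,fy=3)[...,::-1])
hsv=cv2.cvtColor(p,cv2.COLOR_RGB2HSV)
m=np.zeros((480,640),bool);m[170:285,270:352]=1;m&=(hsv[...,1]<75)&(hsv[...,2]<105)
k=max(rect(m),key=cv2.contourArea);f=fit(ray("top",k[:,0],.033));print(f,blk(f[0]))
c,r=camera_params("top"),cv2.boundingRect(k)
v,uu=np.mgrid[:480,:640];w=(np.stack([uu,v,np.ones_like(v)],-1)@np.linalg.inv(c["K"]).T*d[...,None])@np.array(c["rotation"]).T+c["position"]
x,y=k[:,0].mean(0).astype(int);print(w[y-3:y+4,x-6:x+7,2].max(0))
E
```

```text
[-1.50640478  0.47967213  1.10778686  1.94262745 -0.6445787   1.1520943
  0.78586971]
17.3167 [0.40566647 0.33815742 0.21897132]
(array([0.52762024, 0.02482826]), array([ 49.48960876, 157.59698486]), np.float32(0.08983469)) (np.float64(-0.00840598362066364), np.float64(0.00010515893434751736))
[0.05674401 0.0574864  0.05727694 0.05726951 0.06003669 0.06110523
 0.06286214 0.05940265 0.06065697 0.05860047 0.05630664 0.05684892
 0.05421331]
```

View pics/t4.png

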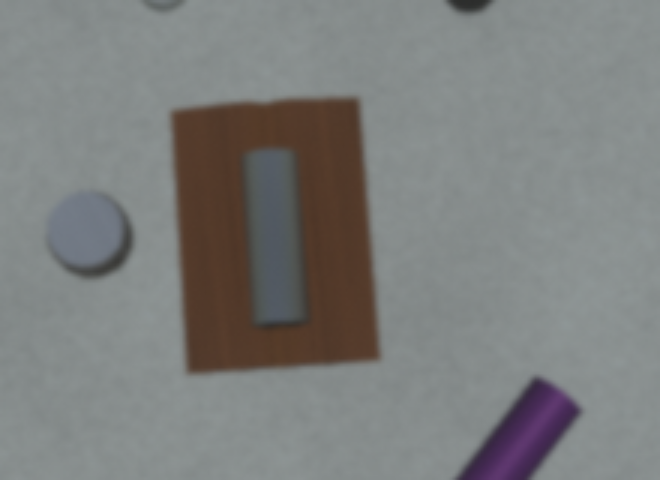

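The bar is seated at crop (276,238): 0.1 mm off the groove line, parallel to it, 8 mm from the middle along it (45 mm allowed), and its top is at about 58 mm as it should be. The neighbouring objects look unmoved.

```bash
python3 -c "
from rig import *
print(finish_job())"
```

```text
the job is handed in; nothing more can be done
None
```

The steel roller core was rolled up the ramp and is seated in the V-block groove, both ends inside the block; the job was handed in after about 17 s of robot time, and no verdict came back.

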